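# Seat the return bends along a coil ready for brazing

### The job

The four copper return bends along the top of the upright coil in the brazing jig are pushed into the tube ends but stand a few millimetres proud. With the fingertips, run along the row starting at the end with the bent inlet pipe, and press each bend in turn gently down until it is fully home. Grasp nothing and pull no bend up; leave the white cap on the other end pipe and all the loose things around as they are.

Things in the scene. Friction and masses are not known exactly. Their poses are not given: they have to be found in the camera images.
- jig: Fixed grey brazing jig, base plate 150 x 300 x 12 mm, clamping a finned aluminium coil upright (26 x 254 mm, top plate 170 mm above the bench). Origin under the base plate's centre, on the bench; z up, y along the row towards the inlet pipe end; any yaw. Bends 1 to 4 stand at x = 0, y = +76.2, +25.4, -25.4, -76.2 mm. Black clamp knobs reach y = +-168 mm at 110 mm height.
- inlet (a point): Open end of the bent copper inlet pipe (9.6 mm tube, an elbow that turns outward along the row, 160 mm from the row's middle, axis 189 mm above the bench, highest point 196 mm). It marks the end of the row where the work starts.
- bend1: Return bend 1 (next to the inlet pipe): U of 9.6 mm copper tube, arch up, 35 mm wide along the row, thin brass ring on each leg. Origin: top of the arch, z up, y along the row. Slides vertically in the tube ends against about 3 N of friction and stays where left. Fully home (hard stop) its top is 200 mm above the bench; it starts 3 to 7 mm higher. Tops are 50.8 mm apart.
- bend2: Return bend 2: U of 9.6 mm copper tube, arch up, 35 mm wide along the row, thin brass ring on each leg. Origin: top of the arch, z up, y along the row. Slides vertically in the tube ends against about 3 N of friction and stays where left. Fully home (hard stop) its top is 200 mm above the bench; it starts 3 to 7 mm higher. Tops are 50.8 mm apart.
- bend3: Return bend 3: U of 9.6 mm copper tube, arch up, 35 mm wide along the row, thin brass ring on each leg. Origin: top of the arch, z up, y along the row. Slides vertically in the tube ends against about 3 N of friction and stays where left. Fully home (hard stop) its top is 200 mm above the bench; it starts 3 to 7 mm higher. Tops are 50.8 mm apart.
- bend4: Return bend 4 (next to the capped pipe): U of 9.6 mm copper tube, arch up, 35 mm wide along the row, thin brass ring on each leg. Origin: top of the arch, z up, y along the row. Slides vertically in the tube ends against about 3 N of friction and stays where left. Fully home (hard stop) its top is 200 mm above the bench; it starts 3 to 7 mm higher. Tops are 50.8 mm apart.
- cap: Loose white plastic cap, 16 mm diameter, 14 mm tall, sitting over the straight outlet pipe at the other end of the row, 114 mm from the row's middle (38 mm beyond bend 4); its top is 185 mm above the bench. To be left in place. Origin at the centre of its underside.
- flux_jar: Flux jar with black lid, 48 mm diameter, 62 mm tall, on the jig's base plate beside the coil; loose bystander, to be left alone; origin under its middle on what it lies on
- spare_a: Spare return bend lying flat on the jig's base plate beside the coil, about 34 x 35 x 10 mm; loose bystander, to be left alone; origin under its middle on what it lies on
- spare_b: Spare return bend lying flat on the bench, about 34 x 35 x 10 mm; loose bystander, to be left alone; origin under its middle on what it lies on
- wire_brush: Wire brush with wooden handle lying on the bench, 220 x 24 x 28 mm, length along x; loose bystander, to be left alone; origin under its middle on what it lies on
- tube_cutter: Small aluminium tube cutter with a black screw knob on the bench, 90 x 52 x 20 mm; loose bystander, to be left alone; origin under its middle on what it lies on
- flint_lighter: Wire flint lighter on the bench, 165 x 35 x 19 mm, length along x; loose bystander, to be left alone; origin under its middle on what it lies on
- ring_dish: Shallow steel dish on the bench, 90 mm diameter, 22 mm tall; loose bystander, to be left alone; origin under its middle on what it lies on

How it is judged:
By the outcome, as a careful person would: the job done as asked, in the order asked, and still so for the second after the job is handed in, with the robot touching nothing.
It also fails if it takes over 40 s, if anything falls off the work surface, if the arm or the gripper's body presses on something with over 40 N, if the wrist force passes 120 N, or if a joint passes its speed limit or range.

### The arm

A 6-joint arm with a two-finger parallel gripper is mounted at the origin on the work surface. World frame = base frame: x ahead of the robot, y to its left, z up, the work surface at z = 0. Lengths are in m, angles in degrees, forces in N, time in s.
With the tool pointing down it reaches from about 0.25 to 0.8 m from the base axis. Payload 8.5 kg.
Tool frame: the origin (TCP) lies midway between the tips of the shut fingers; the grasp point (between the pads) lies 19 mm behind it; z points along the fingers, x is the direction in which the jaws open and shut, and the axes are right-handed (so a half turn about z gives the same grasp; the last joint's range is limited). The gripper opens to 85 mm and grips with 20 to 120 N. Pads are 22 mm wide; open, the fingers measure 114 mm over their backs; the gripper's body (76 mm by 85 mm) begins 54 mm behind the grasp point. The pads swing forward as they close: fully open they stand 13 mm farther back than shut.
Start: joints at [-70.932, 13.648, -0.773, 75.585, 0, 90], TCP at [0.171, -0.496, 0.231] pointing down, gripper open.
Joint ranges: [-152.45, 152.45], [-59.26, 108.67], [-65.41, 83.53], [-104.44, 129.93], [-82.83, 76.93], [-180, 180]. Speed limits (degrees/s): [127.2, 127.2, 159.86, 180, 180, 180].

### API

Orientations are given as a 3x3 rotation matrix whose columns are the frame's x, y, z axes.
In Python, from cell import arm gives the robot as it stands.
- The arm moves only by the shell command python3 -m handwheel 'ROWS' [FORCE]. ROWS is JSON, a list of rows, each a list of 3 entries, a list of its own where there are three numbers: the turn, a rotation vector about the tool's x, y, z in rad, then the shift along the tool's x, y, z in mm, then the opening, from 0 (shut) to 1 (fully open). In form: [[[rx, ry, rz], [dx, dy, dz], claw], ...]. A call has 1 to 20 rows; each row shifts and turns the commanded pose from where the row before left it, along the tool's axes as they then stand; what a row does not reach is not made up. A row lasts 1/8 s, in which the tool goes at most 62.5 mm and 10.7 degrees, less where a joint would pass 70% of its speed; a pose out of reach is approached as far as the arm can. A call with a gripper value outside its range is refused whole. The fingers move at their own pace and stop on an object; FORCE is the grip in N (left out, the last holds). Time passes only in rows, so rows that do not move let the fingers close. It gives the time, the measured TCP pose, the force and the opening at its end, in the units of the state.
- arm.sense(): the state, without advancing time (a new reading comes with each control period).
- arm.get_image(name): name is "side" or "top" or "wrist"; returns a dict with "frame" (420x560x3 uint8, red, green, blue), "K" (3x3 intrinsics, pixels), "origin" and "attitude" of the camera in the world; the wrist camera has in their place "mount" (4x4, takes a point from camera to tool coordinates, whose origin is the TCP and whose axes are the tool frame's). Camera axes: x right, y up, looking along -z (the intrinsics and any distortion apply to the point x, -y, -z); pixel columns grow to the right and rows downward; lengths in m; the calibration is good to about 2 mm. The wrist camera is an equidistant fisheye: a pixel r from the principal point sees the ray r / f radians off the axis. A picture is of the moment at which its call begins: read the wrist's pose just before it. There is no depth.
- arm.close_job(): hands the job in, once; it reports no verdict.
The state is a dict: "t": time; "qpos": joint angles; "qvel": joint speeds; "effort": joint torques, N m; "tcp_pos": TCP position; "eef_rot": TCP orientation; "contact_force": force on the tool from outside, world axes, zero at the start; "ft_torque": the same for the moment, N m; "width": finger opening in m.
Only numpy, scipy, OpenCV 4.12 (cv2) and the standard library are available. Lean on these libraries where they do the work, as an engineer would, in place of code of your own. Each camera call takes 0.05 s, during which the arm holds its last target. There are 200 camera calls.

## Working session

There is one attempt and no reset: what is moved stays moved. The work goes in short steps, Python scripts to look and compute and a shell command to move; the robot and the scene stay as the last step left them, time stands still between calls to the robot, and variables do not carry over. Pictures are saved under pics/ and viewed, about 8 in all and at most 12, crops included, and the job is handed in when it is done.

```bash
mkdir -p pics
python3 - <<'E'
from cell import arm
import cv2
s=arm.sense();print({k:s[k] for k in('t','tcp_pos','eef_rot','contact_force','width')})
for n in('top','side'):
    d=arm.get_image(n);cv2.imwrite(f'pics/{n}0.png',d['frame'][:,:,::-1]);print(n,d['K'],d['origin'],d['attitude'],[k for k in d])
E
```

```text
{'t': 0.0, 'tcp_pos': array([ 0.17138053, -0.49581295,  0.23067896]), 'eef_rot': array([[ 3.26653674e-01, -9.45143991e-01, -4.62346285e-04],
       [-9.45143061e-01, -3.26654001e-01,  1.32592226e-03],
       [-1.40421472e-03,  3.86600575e-06, -9.99999014e-01]]), 'contact_force': array([ 0.61039041,  0.53149236, -0.99381609]), 'width': 0.08548699922285562}
top [[493.69853639   0.         291.33384343]
 [  0.         493.69853639 210.34973726]
 [  0.           0.           1.        ]] [ 0.29868415 -0.00529188  1.39689277] [[-0.01259639  0.98866906 -0.14958216]
 [-0.99991837 -0.0121345   0.0040002 ]
 [ 0.00213977  0.14962033  0.98874121]] ['frame', 'K', 'origin', 'attitude']
side [[477.45854444   0.         277.68966807]
 [  0.         477.45854444 210.30539809]
 [  0.           0.           1.        ]] [0.05835005 0.73277868 0.8450772 ] [[-0.85851772  0.31334869 -0.4059063 ]
 [-0.51244283 -0.55313466  0.65684427]
 [-0.01869955  0.77191622  0.6354492 ]] ['frame', 'K', 'origin', 'attitude']
```

View pics/top0.png

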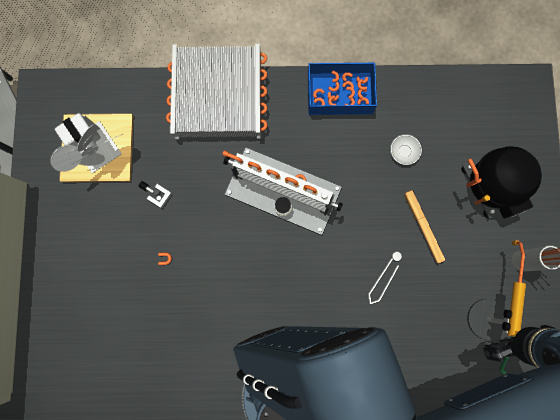

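View pics/side0.png

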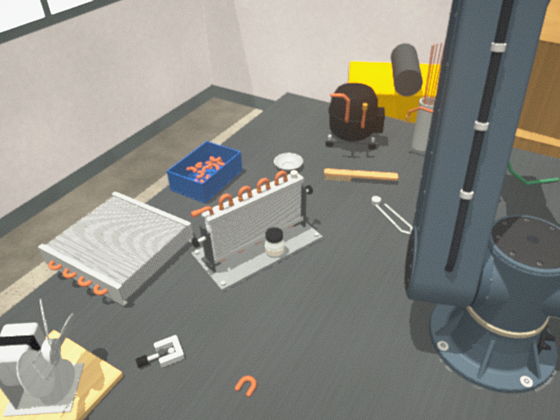

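The top view shows the inlet at about (228,155), bends 1 to 4 running right from (256,167) to (310,190), and the cap at (325,196). The side view agrees, with the inlet at (200,211).

```bash
cat > h.py <<'E'
import numpy as np,cv2
from cell import arm
def ray(d,u,v):
    K=d['K'];r=np.array([(u-K[0,2])/K[0,0],-(v-K[1,2])/K[1,1],-1.]);return d['attitude']@r
def plane(d,u,v,z):
    r=ray(d,u,v);o=d['origin'];return o+r*(z-o[2])/r[2]
def pix(d,p):
    c=d['attitude'].T@(np.array(p)-d['origin']);K=d['K'];return K[0,0]*c[0]/-c[2]+K[0,2],K[1,1]*-c[1]/-c[2]+K[1,2]
def copper(f):
    h=cv2.cvtColor(f,cv2.COLOR_RGB2HSV);return cv2.inRange(h,(2,110,90),(16,255,255))
E
python3 - <<'E'
from h import *
for n,box in(('top',(215,140,345,215)),('side',(185,160,310,225))):
    d=arm.get_image(n);m=copper(d['frame']);x0,y0,x1,y1=box
    c=m[y0:y1,x0:x1];k,l,st,ce=cv2.connectedComponentsWithStats(c)
    for i in range(1,k):
        if st[i,4]>8: 
            u,v=ce[i]+[x0,y0]; print(n,st[i]+[x0,y0,0,0,0],np.round([u,v],1),np.round(plane(d,u,v,.2),4))
    cv2.imwrite(f'pics/{n}c.png',cv2.resize(d['frame'][y0:y1,x0:x1,::-1],None,fx=6,fy=6,interpolation=cv2.INTER_CUBIC))
a=cv2.imread('pics/topc.png');b=cv2.imread('pics/sidec.png')
o=np.zeros((a.shape[0]+b.shape[0],800,3),np.uint8);o[:a.shape[0],:a.shape[1]]=a;o[a.shape[0]:,:b.shape[1]]=b
cv2.imwrite('pics/both.png',cv2.resize(o,None,fx=.7,fy=.7))
E
```

```text
top [223 150  20  13  87] [231.6 156. ] [0.6187 0.137  0.2   ]
top [248 162  14   9  59] [254.4 165.4] [0.5939 0.0801 0.2   ]
top [266 169  14  10  59] [272.8 173.1] [0.5739 0.0346 0.2   ]
top [296 174  10   7  37] [300.8 176.4] [ 0.5647 -0.0346  0.2   ]
top [285 177  13  10  62] [291.2 180.6] [ 0.5541 -0.0108  0.2   ]
top [304 185  13   9  57] [310.2 188.4] [ 0.5339 -0.0575  0.2   ]
side [197 160  27  18 137] [209.9 166.2] [0.6978 0.0032 0.2   ]
side [187 162  15  10  67] [195.1 166.8] [0.7278 0.0225 0.2   ]
side [275 170  12  15  89] [280.1 176. ] [ 0.5299 -0.0448  0.2   ]
side [257 178  13  15  98] [262.4 183.8] [0.5497 0.0014 0.2   ]
side [238 186  14  15 101] [243.9 191.8] [0.5695 0.0472 0.2   ]
side [219 194  14  16 111] [224.7 200. ] [0.5896 0.0928 0.2   ]
side [191 206  22  11 105] [201.  210.8] [0.612  0.1481 0.2   ]
```

View pics/both.png

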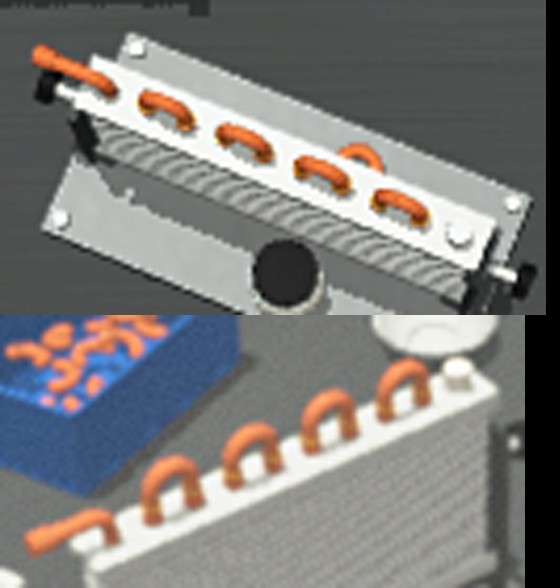

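```bash
python3 -m handwheel '[[[0,0,0],[-29,-42,-4],0],[[0,0,0],[-29,-42,-4],0],[[0,0,0],[-29,-42,-4],0],[[0,0,0],[-29,-42,-4],0],[[0,0,0],[-29,-42,-4],0],[[0,0,0],[-29,-42,-4],0],[[0,0,0],[-29,-42,-3],0],[[0,0,0],[-29,-42,-3],0],[[0,0,0],[-29,-42,0],0],[[0,0,0],[-29,-42,0],0],[[0,0,0],[-29,-42,0],0],[[0,0,0],[-29,-42,0],0],[[0,0,0],[-29,-42,0],0],[[0,0,0],[-29,-42,0],0],[[0,0,-0.138],[0,0,0],0],[[0,0,-0.138],[0,0,0],0],[[0,0,-0.138],[0,0,0],0],[[0,0,-0.138],[0,0,0],0],[[0,0,-0.138],[0,0,0],0],[[0,0,-0.137],[0,0,0],0]]' 20
python3 - <<'E'
from h import *
s=arm.sense();d=arm.get_image('wrist');print(s['tcp_pos'],s['eef_rot'],s['contact_force'],s['width'],d['K'],d['mount'])
cv2.imwrite('pics/w1.png',d['frame'][:,:,::-1])
E
```

```text
t: 2.7
tcp_pos: [0.5945, 0.0796, 0.2611]
eef_rot: [[0.919, -0.395, -0.001], [-0.395, -0.919, 0.0], [-0.001, 0.0, -1.0]]
contact_force: [-0.3, 1.2, 1.3]
width: 0.0002
[0.59450529 0.07964587 0.26105557] [[ 9.18524366e-01 -3.95363995e-01 -5.48069217e-04]
 [-3.95364053e-01 -9.18524505e-01  3.32589217e-06]
 [-5.04729944e-04  2.13631954e-04 -9.99999850e-01]] [-0.25489564  1.24368661  1.25060843] 0.00021837167627032216 [[325.1922621    0.         281.05916399]
 [  0.         325.1922621  211.70786318]
 [  0.           0.           1.        ]] [[ 9.99999875e-01  4.21325839e-04 -2.68122118e-04 -1.10597804e-03]
 [ 3.10571774e-04 -9.45094926e-01 -3.26795783e-01 -8.43230918e-02]
 [-3.91088361e-04  3.26795659e-01 -9.45094939e-01 -1.41719544e-01]
 [ 0.00000000e+00  0.00000000e+00  0.00000000e+00  1.00000000e+00]]
```

View pics/w1.png

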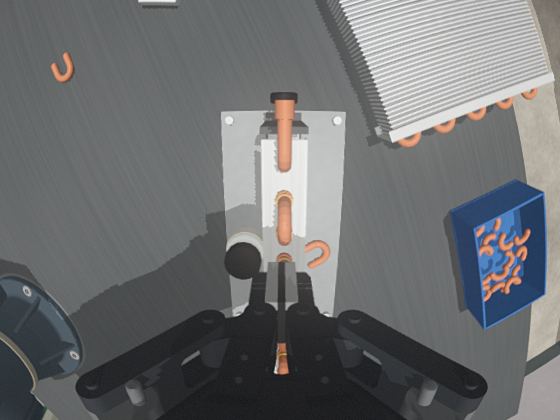

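The wrist view shows the row in the picture column at 285: inlet (285,97–170), bend 1 (285,195–242), and bend 2's first leg at (285,258) just ahead of the shut fingertips. I'll cast those onto the plane.

```bash
cat >> h.py <<'E'
def wray(d,s,u,v):
    K=d['K'];a,b=u-K[0,2],v-K[1,2];r=np.hypot(a,b);t=r/K[0,0]
    c=np.array([a/r*np.sin(t),-b/r*np.sin(t),-np.cos(t)]);M=d['mount'];R=s['eef_rot']
    return s['tcp_pos']+R@M[:3,3],R@M[:3,:3]@c
def wplane(d,s,u,v,z):
    o,r=wray(d,s,u,v);return o+r*(z-o[2])/r[2]
E
python3 - <<'E'
from h import *
s=arm.sense();d=arm.get_image('wrist');m=copper(d['frame'])[80:275,255:300]
k,l,st,ce=cv2.connectedComponentsWithStats(m)
R=s['eef_rot']
for i in range(1,k):
    if st[i,4]>15:
        print(st[i]+[255,80,0,0,0])
        for v in (st[i,1],ce[i,1],st[i,1]+st[i,3]-1):
            u=255+np.nonzero(l[int(v)]==i)[0].mean();p=wplane(d,s,u,v+80,.2);print(' ',round(u,1),round(v+80,1),p.round(4),(R.T@(p-s['tcp_pos'])*1e3).round(1))
E
```

```text
[276 100  20  47 600]
  285.5 100 [0.6297 0.1586 0.2   ] [  1.7 -86.5  61. ]
  285.5 117.3 [0.6255 0.1487 0.2   ] [  1.7 -75.7  61. ]
  290.0 146 [0.6211 0.131  0.2   ] [  4.6 -57.7  61. ]
[277 219  14  26 163]
  284.0 219 [0.5988 0.0876 0.2   ] [ 0.9 -9.1 61.1]
  283.6 234.2 [0.5944 0.0776 0.2   ] [ 0.7  1.9 61.1]
  283.5 244 [0.5914 0.0709 0.2   ] [ 0.6  9.2 61.1]
[276 254  15   7  42]
  283.0 254 [0.5882 0.064  0.2   ] [ 0.3 16.9 61.1]
  283.5 256.3 [0.5878 0.0622 0.2   ] [ 0.6 18.7 61.1]
  281.0 260 [0.585  0.0602 0.2   ] [-1.1 21.6 61.1]
```

Run:
```python
from h import *
s=arm.sense();d=arm.get_image('wrist');R=s['eef_rot']
cv2.imwrite('pics/w2.png',cv2.resize(d['frame'][85:275,240:330,::-1],None,fx=3,fy=3,interpolation=cv2.INTER_CUBIC))
for v in range(90,270,10): print(v,[(R.T@(wplane(d,s,284,v,z)-s['tcp_pos'])*1e3)[:2].round(1) for z in(.178,.189,.2)])
```

```text
90 [array([  1. , -93.6]), array([  0.9, -93.2]), array([  0.8, -92.7])]
100 [array([  1. , -86.7]), array([  0.9, -86.6]), array([  0.8, -86.5])]
110 [array([  1. , -79.8]), array([  0.9, -80. ]), array([  0.8, -80.2])]
120 [array([  1. , -72.9]), array([  0.9, -73.4]), array([  0.8, -74. ])]
130 [array([  1. , -65.9]), array([  0.9, -66.8]), array([  0.8, -67.7])]
140 [array([  1. , -58.9]), array([  0.9, -60.2]), array([  0.8, -61.4])]
150 [array([  1. , -51.9]), array([  0.9, -53.5]), array([  0.8, -55.1])]
160 [array([  1. , -44.8]), array([  0.9, -46.8]), array([  0.8, -48.7])]
170 [array([  1. , -37.7]), array([  0.9, -39.9]), array([  0.8, -42.2])]
180 [array([  1.1, -30.4]), array([  0.9, -33. ]), array([  0.8, -35.7])]
190 [array([  1.1, -23. ]), array([  1., -26.]), array([  0.9, -29. ])]
200 [array([  1.1, -15.5]), array([  1. , -18.9]), array([  0.9, -22.3])]
210 [array([ 1.1, -7.9]), array([  1. , -11.7]), array([  0.9, -15.4])]
220 [array([ 1.1, -0.1]), array([ 1. , -4.2]), array([ 0.9, -8.4])]
230 [array([1.1, 7.9]), array([1. , 3.3]), array([ 0.9, -1.2])]
240 [array([ 1.2, 16. ]), array([ 1.1, 11.1]), array([1. , 6.2])]
250 [array([ 1.2, 24.5]), array([ 1.1, 19.1]), array([ 1. , 13.8])]
260 [array([ 1.2, 33.1]), array([ 1.1, 27.4]), array([ 1. , 21.6])]
```

View pics/w2.png

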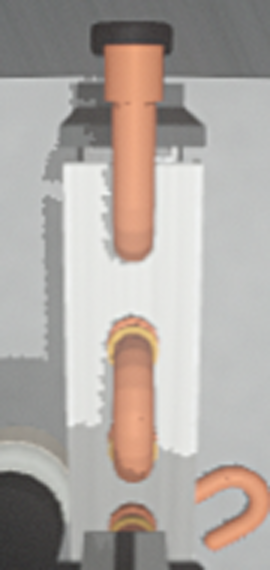

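The crop shows bend 1's rings at v≈191, its arch end at v≈246, and bend 2's ring at v≈253. Bend 1's centre is therefore about tool (+1, -3) mm from the TCP. I'll shift by that and press.

```bash
python3 -m handwheel '[[[0,0,0],[1,-3,0],0],[[0,0,0],[0,0,16],0],[[0,0,0],[0,0,16],0],[[0,0,0],[0,0,13],0],[[0,0,0],[0,0,4],0],[[0,0,0],[0,0,2],0],[[0,0,0],[0,0,2],0],[[0,0,0],[0,0,2],0],[[0,0,0],[0,0,2],0],[[0,0,0],[0,0,2],0]]'; python3 -m handwheel '[[[0,0,0],[0,0,1],0],[[0,0,0],[0,0,0],0]]'
```

```text
t: 4.1
tcp_pos: [0.5969, 0.082, 0.2026]
eef_rot: [[0.917, -0.4, 0.001], [-0.4, -0.917, 0.0], [0.001, -0.0, -1.0]]
contact_force: [0.4, -0.2, 2.7]
width: 0.0001
t: 4.35
tcp_pos: [0.5968, 0.082, 0.2014]
eef_rot: [[0.917, -0.4, 0.0], [-0.4, -0.917, 0.0], [0.0, -0.0, -1.0]]
contact_force: [0.3, 0.5, 2.3]
width: 0.0001
```

```bash
for i in 1; do python3 -m handwheel '[[[0,0,0],[0,0,1],0],[[0,0,0],[0,0,0],0]]'; python3 -m handwheel '[[[0,0,0],[0,0,0.7],0],[[0,0,0],[0,0,0],0]]'; done
```

```text
t: 4.6
tcp_pos: [0.5968, 0.082, 0.2003]
eef_rot: [[0.917, -0.4, 0.0], [-0.4, -0.917, 0.0], [0.0, -0.0, -1.0]]
contact_force: [0.9, -0.3, 2.6]
width: -0.0002
t: 4.85
tcp_pos: [0.5968, 0.082, 0.1998]
eef_rot: [[0.917, -0.4, 0.0], [-0.4, -0.917, 0.0], [0.0, -0.0, -1.0]]
contact_force: [0.4, 0.4, 3.7]
width: 0.0002
```

```bash
python3 -m handwheel '[[[0,0,0],[0,0,0.6],0],[[0,0,0],[0,0,0],0]]'
```

```text
t: 5.1
tcp_pos: [0.5969, 0.082, 0.1997]
eef_rot: [[0.917, -0.4, 0.001], [-0.4, -0.917, 0.0], [0.001, -0.001, -1.0]]
contact_force: [-0.2, -0.2, 7.6]
width: 0.0001
```

Bend 1 has hit its stop: the TCP stays at 0.1997 while the force rises. A little more, then on to bend 2.

```bash
python3 -m handwheel '[[[0,0,0],[0,0,0.8],0],[[0,0,0],[0,0,0],0]]'; python3 -m handwheel '[[[0,0,0],[0,0,-8],0],[[0,0,0],[0,0,-8],0],[[0,0,0],[0,0,0],0],[[0,0,0],[0,25.4,0],0],[[0,0,0],[0,25.4,0],0],[[0,0,0],[0,0,0],0],[[0,0,0],[0,0,4],0],[[0,0,0],[0,0,2],0],[[0,0,0],[0,0,2],0],[[0,0,0],[0,0,2],0],[[0,0,0],[0,0,2],0],[[0,0,0],[0,0,1],0],[[0,0,0],[0,0,1],0],[[0,0,0],[0,0,1],0],[[0,0,0],[0,0,0],0]]';python3 -m handwheel '[[[0,0,0],[0,0,0.8],0],[[0,0,0],[0,0,0],0]]'
```

```text
t: 5.35
tcp_pos: [0.597, 0.082, 0.1996]
eef_rot: [[0.917, -0.4, 0.002], [-0.4, -0.917, 0.0], [0.002, -0.001, -1.0]]
contact_force: [-2.7, -0.5, 12.5]
width: -0.0003
t: 7.22
tcp_pos: [0.5766, 0.0356, 0.1997]
eef_rot: [[0.917, -0.399, 0.001], [-0.399, -0.917, 0.001], [0.001, -0.001, -1.0]]
contact_force: [-1.1, 2.6, 6.1]
width: -0.0002
t: 7.48
tcp_pos: [0.5767, 0.0356, 0.1996]
eef_rot: [[0.917, -0.399, 0.002], [-0.399, -0.917, 0.001], [0.001, -0.001, -1.0]]
contact_force: [-2.9, 1.7, 10.5]
width: 0.0004
```

```bash
python3 -m handwheel '[[[0,0,0],[0,0,-8],0],[[0,0,0],[0,0,-8],0],[[0,0,0],[0,0,0],0],[[0,0,0],[0,25.4,0],0],[[0,0,0],[0,25.4,0],0],[[0,0,0],[0,0,0],0],[[0,0,0],[0,0,4],0],[[0,0,0],[0,0,2],0],[[0,0,0],[0,0,2],0],[[0,0,0],[0,0,2],0],[[0,0,0],[0,0,2],0],[[0,0,0],[0,0,1],0],[[0,0,0],[0,0,1],0],[[0,0,0],[0,0,1],0],[[0,0,0],[0,0,0],0]]';python3 -m handwheel '[[[0,0,0],[0,0,0.8],0],[[0,0,0],[0,0,0],0]]'
```

```text
t: 9.35
tcp_pos: [0.5563, -0.011, 0.1998]
eef_rot: [[0.917, -0.399, 0.001], [-0.399, -0.917, 0.0], [0.0, -0.001, -1.0]]
contact_force: [-0.9, 1.7, 4.4]
width: 0.0002
t: 9.6
tcp_pos: [0.5563, -0.011, 0.1996]
eef_rot: [[0.917, -0.399, 0.001], [-0.399, -0.917, 0.0], [0.001, -0.001, -1.0]]
contact_force: [-1.8, 2.6, 9.4]
width: -0.0003
```

```bash
python3 -m handwheel '[[[0,0,0],[0,0,-8],0],[[0,0,0],[0,0,-8],0],[[0,0,0],[0,0,0],0],[[0,0,0],[0,25.4,0],0],[[0,0,0],[0,25.4,0],0],[[0,0,0],[0,0,0],0],[[0,0,0],[0,0,4],0],[[0,0,0],[0,0,2],0],[[0,0,0],[0,0,2],0],[[0,0,0],[0,0,2],0],[[0,0,0],[0,0,2],0],[[0,0,0],[0,0,1],0],[[0,0,0],[0,0,1],0],[[0,0,0],[0,0,1],0],[[0,0,0],[0,0,0],0]]';python3 -m handwheel '[[[0,0,0],[0,0,0.8],0],[[0,0,0],[0,0,0],0]]'
```

```text
t: 11.48
tcp_pos: [0.5359, -0.0576, 0.1998]
eef_rot: [[0.917, -0.399, 0.0], [-0.399, -0.917, 0.0], [0.0, -0.0, -1.0]]
contact_force: [0.4, 1.9, 4.1]
width: -0.0002
t: 11.72
tcp_pos: [0.536, -0.0576, 0.1995]
eef_rot: [[0.917, -0.399, 0.001], [-0.399, -0.917, 0.0], [0.001, -0.001, -1.0]]
contact_force: [-0.9, 3.2, 8.3]
width: -0.0001
```

```bash
python3 -m handwheel '[[[0,0,0],[0,0,-8],0],[[0,0,0],[0,0,-30],0],[[0,0,0],[0,0,-40],0],[[0,0,0],[0,0,-40],0],[[0,0,0],[0,0,-40],0],[[0,0,0],[-40,0,0],0],[[0,0,0],[-40,0,0],0],[[0,0,0],[-40,0,0],0],[[0,0,0],[0,0,0],0],[[0,0,0],[0,0,0],0]]'
python3 - <<'E'
from h import *
d=arm.get_image('side');e=arm.get_image('top')
a=cv2.resize(d['frame'][150:290,180:330,::-1],None,fx=4,fy=4,interpolation=cv2.INTER_CUBIC)
b=cv2.imread('pics/side0.png')[150:290,180:330]
b=cv2.resize(b,None,fx=4,fy=4,interpolation=cv2.INTER_CUBIC)[:260];cv2.imwrite('pics/end.png',np.vstack([b,a[:320]]))
# tops along row: expected pixel of arch top at z=.2 vs .205, and topmost copper pixel
m=copper(d['frame']);m0=copper(cv2.imread('pics/side0.png')[:,:,::-1].copy())
for i,p in enumerate([(.5965,.0815),(.5762,.035),(.5558,-.0116),(.5354,-.0581)]):
    f=lambda M:(lambda u,v:v-8+np.nonzero(M[v-8:v+8,u-1:u+2].any(1))[0][0])(*[int(round(q)) for q in pix(d,(*p,.2))])
    print(i+1,np.round(pix(d,(*p,.2)),1),np.round(pix(d,(*p,.205)),1),'before',f(m0),'after',f(m))
E
```

```text
t: 12.98
tcp_pos: [0.4263, -0.0099, 0.3571]
eef_rot: [[0.917, -0.399, 0.001], [-0.399, -0.917, -0.0], [0.001, -0.0, -1.0]]
contact_force: [-0.0, -1.3, -0.5]
width: -0.0004
1 [225.2 196.3] [225.  194.5] before 194 after 195
2 [244.5 188. ] [244.4 186.3] before 186 after 187
3 [263.1 180.1] [263.1 178.3] before 178 after 179
4 [281.  172.5] [281.  170.7] before 170 after 172
```

View pics/end.png

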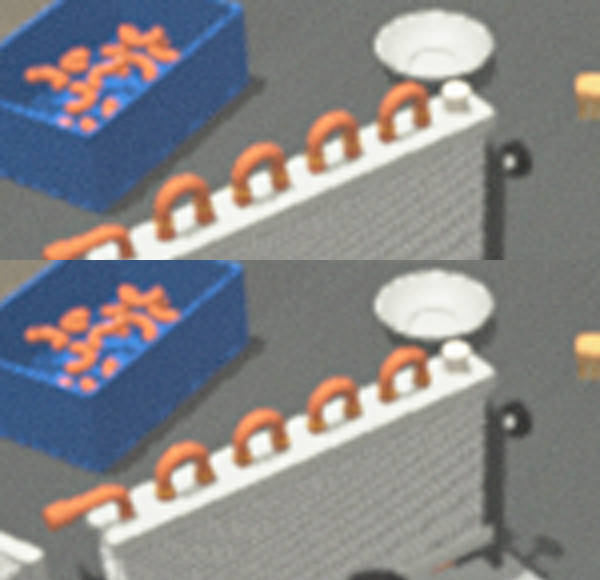

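The bottom panel (after) shows all four bends lower than in the top panel and in one line. The cap at (456,355) is still seated and nothing else has moved.

```bash
python3 -c "
from cell import arm
print(arm.close_job())"
```

```text
the job is handed in; nothing more can be done
None
```

I pressed bends 1 to 4 home in order from the inlet end with the shut fingertips, then raised the arm clear and handed the job in at about 13 s.

- **Stops:** each bend stopped with the fingertips at 0.1995–0.1998 m, and the force then rose from about 3 N of sliding friction to 8–12 N. That is the nominal 200 mm home height.
- **Last pictures:** the side view shows all four tops 1–2 pixels lower than at the start and in one line. At about 2.8 mm per pixel this only roughly confirms the height; the force rise at the stop is the stronger evidence. The cap is still on its pipe.
- **Bystanders:** the other loose things in that crop look unmoved. I did not inspect the rest closely after the last press.
- **Disagreement:** the first top-camera position for bend 1 differed from the wrist-camera one by about 3 mm, and I used the wrist one. No check failed.

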